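# Reverse a cartridge column for back-flushing

## Robot

A 6-joint arm with a two-finger parallel gripper is mounted at the origin on the work surface. World frame = base frame: x ahead of the robot, y to its left, z up, the work surface at z = 0. Lengths are in m, angles in rad, forces in N, time in s.
With the tool pointing down it reaches from about 0.3 to 0.95 m from the base axis. Payload 3.1 kg.
Tool frame: the origin (TCP) lies at the very end of the fingers, on their centre line; the grasp point (between the pads) lies 19 mm behind it; z points along the fingers, y is the direction in which the jaws open and shut (so a half turn about z gives the same grasp; the last joint's range is limited). The gripper opens to 85 mm and grips with 20 to 120 N. Pads are 22 mm wide; open, the fingers measure 114 mm over their backs; the gripper's body (76 mm by 85 mm) begins 54 mm behind the grasp point. The pads swing forward as they close: fully open they stand 13 mm farther back than shut.
Start: joints at [-1.291, 0.308, 1.634, -0, 1.2, -0.07], TCP at [0.214, -0.587, 0.231] pointing down, gripper open.
Joint ranges: [-3.06, 3.06], [-0.79, 1.96], [0.05, 2.63], [-1.19, 4.34], [0.05, 2.64], [-2.94, 2.94]. Speed limits (rad/s): [2.79, 2.79, 3.14, 3.14, 3.14, 3.14].

## Interface

Orientations are given as a unit quaternion [w, x, y, z].
In Python, from workcell import get_state, capture, camera_model, finish_job gives the robot as it stands.
- The arm moves only by the tool arm_command, never from a script. Its argument "commands" is one flat list of numbers, 7 for each row, row after row: the closure, from -1 (fully open) to 1 (shut), then the shift along the tool's x, y, z normalised to -1 to 1, where 1 is 0.02 m, then the turn, a rotation vector about the tool's x, y, z normalised to -1 to 1, where 1 is pi rad. In form: [gripper, tx, ty, tz, ax, ay, az, gripper, tx, ty, tz, ax, ay, az, ...]. A call has exactly 8 rows; each row shifts and turns the commanded pose from where the row before left it, along the tool's axes as they then stand; what a row does not reach is not made up. A row lasts 1/10 s, in which the tool goes at most 50 mm and 8.59 degrees, less where a joint would pass 70% of its speed; a pose out of reach is approached as far as the arm can. A call with a number of a shift or a turn outside -1 to 1 is refused whole. A call with a gripper value outside its range is refused whole. The fingers move at their own pace and stop on an object; "grip_force" is the grip in N (left out, the last holds). Time passes only in rows, so rows that do not move let the fingers close, or fill a call up. It gives the time, the measured TCP pose, the force and the opening at its end, in the units of the state.
- get_state(): the state, without advancing time (a new reading comes with each control period).
- capture(name): name is "side" or "top" or "wrist"; returns the picture (400x640x3 uint8, red, green, blue); there is no depth.
- camera_model(name): a dict with "vfov" (degrees; the focal length in pixels is half the picture's height over the tangent of half this angle, whatever the lens; pixels are square), "cx", "cy" (the principal point, pixels), "R" (3x3) and "t" (3): a world point X has camera coordinates R X + t. Camera axes: x right, y down, z forward; pixel columns grow to the right and rows downward; lengths in m; the calibration is good to about 2 mm. A picture is of the moment at which its call begins: read the wrist's pose just before it. camera_model takes no time and is no camera call; for the wrist camera it gives the pose at the moment of the call.
- finish_job(): hands the job in, once; it reports no verdict.
The state is a dict: "t": time; "joints": joint angles; "qd": joint speeds; "effort": joint torques, N m; "ee_pos": TCP position; "eef_rot": TCP orientation; "wrist_force": force on the tool from outside, world axes, zero at the start; "moment": the same for the moment, N m; "opening": finger opening in m.
Only numpy, scipy, OpenCV 4.12 (cv2) and the standard library are available. Lean on these libraries where they do the work, as an engineer would, in place of code of your own. Each camera call takes 0.05 s, during which the arm holds its last target.

## Task

Prepare the chromatography column for back-flushing. First turn the lever of the diverter valve fully over to the spout that stands above the waste canister with the funnel (not the glass flask); only then throw the clamp lever fully back, lift the column out and turn it end for end, lay it gently back in its two V-rests with the wide flanged end at the fixed head, and throw the clamp lever fully forward again. Do not bump the gauge, do not knock the column against the fixed head or the open clamp, and leave the canister, the flask, the capped bottle and the wrench where they are.

Things in the scene. Friction and masses are not known exactly. Their poses are not given: they have to be found in the camera images.
- holder: The column holder, fixed to the bench: an aluminium base plate 390 x 100 mm, top 20 mm above the bench, carrying rests, fixed head, gauge, clamp and diverter valve. Origin on the bench straight below the middle of the column's place. x runs along the column's axis from the fixed head towards the clamp, z is up, y is level and across. All positions given below as (x, y, z) mm are in this frame.
- rests: Two white V-rests, each 10 mm thick, at x = -34 and x = 34; same frame as the holder. They carry the column's 30 mm tube with its axis at y = 0, z = 75; the V is 42 mm wide at its top, which is at z = 75. 58 mm is free between them, and the base plate's top is 55 mm below the axis.
- head: The fixed head (outlet): a steel block 56 mm wide, x from -125 to -89, top at z = 105, with a white seal face at x = -81; same frame as the holder. A steel pipe leaves its back for the diverter valve.
- gauge_center (a point): Centre of the round pressure gauge on the fixed head, at (-85, -47, 165): 54 mm in diameter, 22 mm thick across y, top at z = 192. A column turned about the middle of its place at this height would strike it. Fragile.
- gauge: The pressure gauge with its steel elbow; its origin and axes are those of the holder.
- tailstock: The clamp: a steel housing 56 mm wide, x from 112 to 162, top at z = 121, carrying the clamp lever and a round ram 34 mm in diameter whose white seal face points at the column; same frame as the holder. Lever shut: the face is at x = 80.5; fully back: at x = 108.5.
- clamp_ball (a point): Centre of the grey ball, 28 mm in diameter, at the end of the clamp lever, a steel rod 12 mm thick. The lever turns about a level pin along y at (137, 0, 112); the ball's centre is 85 mm from the pin. Shut, it leans 40 degrees towards the column (ball at (82, 0, 177)); fully back, 40 degrees away (ball at (192, 0, 177)).
- clamp (a joint): Angle of the clamp lever, rad: 0 shut (leaning towards the column), 1.4 fully back, both hard stops. It moves the ram 20 mm per rad, stays where it is left, and takes about 3 N at the ball. Between the fully shut ram and the fixed head there are 161.5 mm for the 160 mm column. Throwing the lever shut lets the ram push a column that lies in the rests along to the fixed head. It starts shut.
- valve_pivot (a point): Point on the vertical axis of the diverter valve, at (-170, 0, 196), at the middle height of its lever. Below it stands a steel valve body 38 mm in diameter; from it one spout pipe, 12 mm thick, runs to each side along +y and -y at z = 150 and ends above a vessel at (-170, +/-105).
- diverter_tip (a point): Free end of the diverter lever, a flat grey bar 13 mm wide and 10 mm high, 80 mm from the pivot, turning level at z = 196. Under it nothing is higher than z = 156 outside 19 mm from the pivot.
- diverter (a joint): Angle of the diverter lever, rad. 0: off, the lever points along the holder's -x. Positive turns it counter-clockwise from above: at 1.57 (stop) it points along -y, at -1.57 (stop) along +y. The lever points to the spout it opens. It starts near 0, stays where it is left, and takes about 2 N at its end.
- column_center (a point): Centre of the steel column, on its axis. The column is 160 mm long and weighs about 0.5 kg; the middle 110 mm is a plain tube 30 mm in diameter, to be gripped across its middle. Its x axis points to the flanged end. At the start it lies in the rests with the flanged end at the clamp and only about 1 mm between its other end and the fixed head; the clamp fully back leaves 28 mm more at the ram.
- column: The column itself; origin at its centre, x along its axis towards the flanged end. When it is laid back its centre may lie anywhere from x = 0 to x = 15, best about x = 7 (clear of the fixed head, both thick ends clear of the rests); the ram then pushes it home.
- column_flange (a point): Centre of the face of the wide flanged (inlet) end: 44 mm in diameter, 25 mm long, ribbed. The other (outlet) end is a 36 mm collar, 10 mm long, and a 20 mm nozzle, 15 mm long.
- waste_center (a point): The waste canister: white, boxy, 120 x 85 x 82 mm with a grey funnel 72 mm wide on top (124 mm high in all), 60 mm above its foot. It stands under one of the two spouts, either side.
- flask_center (a point): The round glass collecting flask, 82 mm in diameter, 122 mm high with a narrow open neck, 60 mm above its foot; under the other spout. Leave it.
- reagent_center (a point): A capped glass bottle, 72 mm in diameter and 160 mm high, at half height; stands beyond the holder. Leave it.
- wrench_center (a point): A combination wrench, 170 mm long, lying flat on the robot's side of the holder. Leave it.
Not all that is in view belongs to the job. Leave any blue or yellow look-alike of the column alone.

How it is judged:
By the outcome, as a careful person would: the job done as asked, in the order asked, and still so for the second after the job is handed in, with the robot touching nothing.
It also fails if it takes over 72 s, if anything falls off the work surface, if the arm or the gripper's body presses on something with over 40 N, if the wrist force passes 120 N, or if a joint passes its speed limit or range.

## Working session

There is one attempt and no reset: what is moved stays moved. The work goes in short steps, Python scripts to look and compute and a tool call to move; the robot and the scene stay as the last step left them, time stands still between calls to the robot, and variables do not carry over. Pictures are saved under pics/ and viewed, and the job is handed in when it is done.

Besides the shell and the picture viewer there is one more tool, called after "Emit:" as name(argument=value, ...) on one line, values as JSON. arm_command: Moves the arm, as the interface text tells. Scaled input: -1 to 1 covers 0.02 m each way for a shift and pi rad each way for a turn. Its arguments: {"type":"object","properties":{"commands":{"type":"array","items":{"type":"number","minimum":-1,"maximum":1}},"grip_force":{"type":"number"}},"required":["commands"]}

```bash
ls; mkdir -p pics; python3 - <<'E'
from workcell import *
import cv2
s=get_state();print(s)
for n in("side","top"):
    im=capture(n);cv2.imwrite(f"pics/{n}0.png",im[:,:,::-1]);print(n,camera_model(n),im.dtype)
print(camera_model("wrist"))
E
```

```text
pics
{'t': 0.0, 'joints': array([-1.29068275e+00,  3.09020057e-01,  1.63520290e+00,  7.69052005e-06,
        1.19971132e+00, -6.96778364e-02]), 'qd': array([-0.00047823, -0.00042571, -0.00028362,  0.00101173, -0.00171974,
       -0.00050356]), 'effort': array([ 2.75295151e-04, -4.15254700e+01, -2.76663065e+01, -1.38977998e-04,
        1.02902137e-02,  5.21999894e-06]), 'ee_pos': array([ 0.21394689, -0.58635251,  0.23002993]), 'eef_rot': array([-1.16471201e-03,  9.84744260e-01,  1.74003941e-01, -1.19400953e-04]), 'wrist_force': array([ 0.33067218,  0.25565885, -0.14750575]), 'moment': array([-0.03846244,  0.01373343,  0.01232088]), 'opening': 0.08523918338052486}
side {'vfov': 47.826221850433875, 'cx': 311.12717628695896, 'cy': 201.2566287235053, 'R': array([[-0.89869425, -0.43827014, -0.01636874],
       [-0.25771285,  0.55791582, -0.78886883],
       [ 0.35487003, -0.70473344, -0.61434358]]), 't': array([0.567059  , 0.24608998, 0.89385076])} uint8
top {'vfov': 51.04071323477098, 'cx': 318.50612616970426, 'cy': 199.64078405200914, 'R': array([[ 4.77440921e-03, -9.99988179e-01,  9.19819724e-04],
       [-9.93181820e-01, -4.84904949e-03, -1.16474714e-01],
       [ 1.16477798e-01, -3.57450278e-04, -9.93193231e-01]]), 't': array([0.03078502, 0.62564062, 0.99111884])} uint8
{'vfov': 66.19166515508684, 'cx': 316.0161349212936, 'cy': 201.67415064441076, 'R': array([[ 0.34370357, -0.93907718, -0.00138211],
       [-0.89529072, -0.32812114,  0.30131554],
       [-0.28341204, -0.10232584, -0.95352349]]), 't': array([-0.62453186, -0.03965127,  0.37970817])}
```

View pics/side0.png

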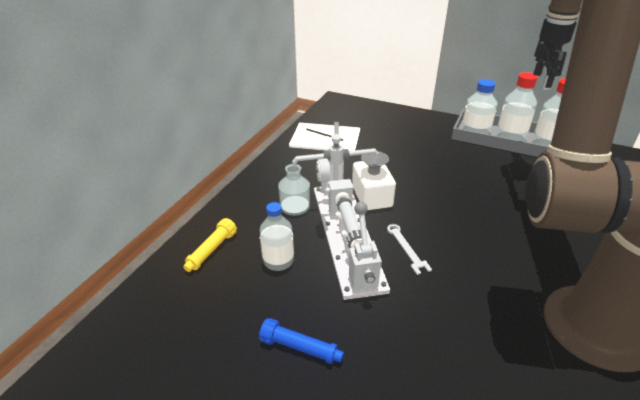

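View pics/top0.png

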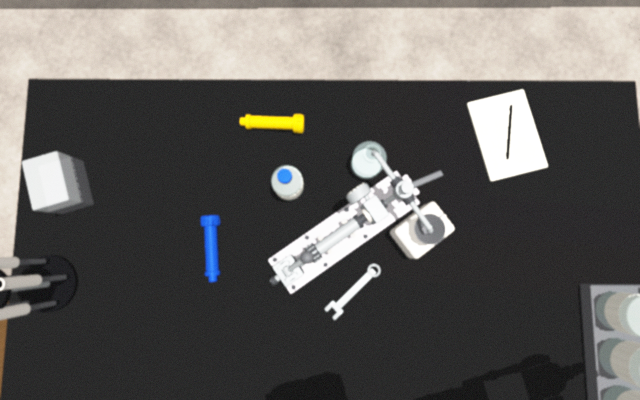

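The top view shows the holder running from the clamp at (290,265) to the valve at (404,188). The white canister with its grey funnel is at (425,230), on the robot's side. The flask is at (369,158) on the far side. The yellow (272,122) and blue (210,248) columns are look-alikes, and the steel one at (335,235) is the column meant. I'll enlarge it to confirm.

```bash
python3 - <<'E'
import cv2
a=cv2.imread("pics/top0.png")[130:310,250:470];cv2.imwrite("pics/top0c.png",cv2.resize(a,None,fx=3.4,fy=3.3,interpolation=cv2.INTER_CUBIC))
a=cv2.imread("pics/side0.png")[110:310,260:440];cv2.imwrite("pics/side0c.png",cv2.resize(a,None,fx=3,fy=3,interpolation=cv2.INTER_CUBIC))
E
```

```text
(no output)
```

View pics/top0c.png

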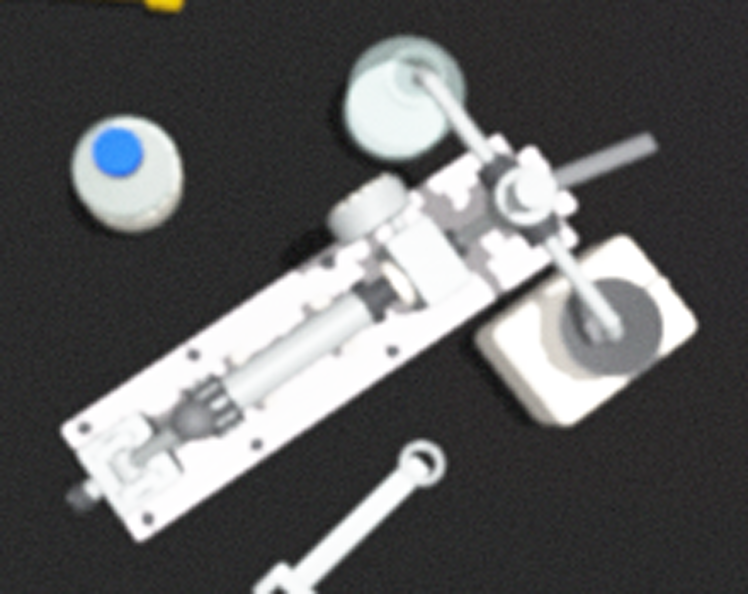

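View pics/side0c.png

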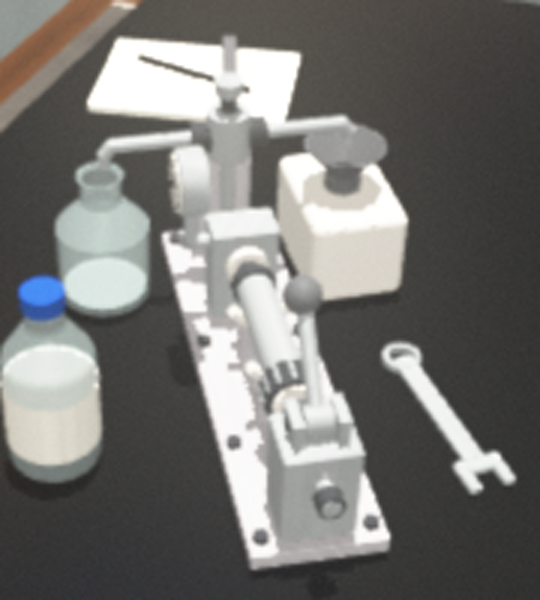

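The top crop confirms it. The ribbed flange (205,405) is at the clamp, the funnel canister (610,335) is on the robot's side (holder +y or -y, still to be computed), and the lever points to (650,142). Next I'll measure the holder pose.

```bash
cat > h.py <<'E'
import numpy as np, cv2
from workcell import *
from scipy.optimize import least_squares
from scipy.spatial.transform import Rotation as Ro
def proj(X,m,H=400):
    f=H/2/np.tan(np.radians(m['vfov']/2)); c=np.asarray(X)@np.array(m['R']).T+m['t']
    return np.stack([m['cx']+f*c[...,0]/c[...,2], m['cy']+f*c[...,1]/c[...,2]],-1)
def ray(p,m,z):
    f=200/np.tan(np.radians(m['vfov']/2)); R=np.array(m['R']);C=-R.T@m['t']
    d=R.T@np.array([(p[0]-m['cx'])/f,(p[1]-m['cy'])/f,1]); return C+d*(z-C[2])/d[2]
def h2w(P,pose):
    x,y,a=pose;P=np.asarray(P)/1000.;c,s=np.cos(a),np.sin(a)
    return np.stack([x+c*P[...,0]-s*P[...,1],y+s*P[...,0]+c*P[...,1],P[...,2]],-1)
E
python3 - <<'E'
from h import *
T=camera_model("top");S=camera_model("side")
cr=np.array([ray(p,T,.02) for p in [(268.2,260.9),(291.2,294.2),(419.7,202.7),(397.1,170.9)]])
print(cr, np.linalg.norm(cr-np.roll(cr,1,0),axis=1))
obs=[(T,(307.6,255.8),(82,0,177)),(S,(361,208.3),(82,0,177)),(T,(405.3,188.5),(-170,0,208)),(S,(336.3,137.3),(-170,0,208))]
d=cr[1]-cr[2]; a0=np.arctan2(d[1],d[0]);print(a0)
def f(p):
    r=[proj(h2w(P,p[:3]),m)-o for m,o,P in obs]
    for (o,sx,sy) in [((268.2,260.9),1,-1),((291.2,294.2),1,1),((419.7,202.7),-1,1)]:
        pass
    # plate corners: -y/+y to determine: far side (+x world)
    for o,sx,sy in [((268.2,260.9),1,fy),((291.2,294.2),1,-fy),((419.7,202.7),-1,-fy),((397.1,170.9),-1,fy)]:
        r.append(proj(h2w((p[3]+sx*195,sy*50,20),p[:3]),T)-o)
    return np.concatenate(r)
for fy in(1,-1):
    s=least_squares(f,[.45,.0,a0,0]);print(fy,s.x,s.cost);print(f(s.x).reshape(-1,2).round(1))
E
```

```text
[[ 0.47567645  0.15635482  0.02      ]
 [ 0.39589956  0.0990059   0.02      ]
 [ 0.62098244 -0.21833726  0.02      ]
 [ 0.70112444 -0.1633985   0.02      ]] [0.39124032 0.09825096 0.38906167 0.09716485]
2.187718591305977
1 [ 5.33340870e-01 -7.39070063e-03  2.18450123e+00 -2.87870296e+01] 3244.7038468876103
[[ -1.8   2.4]
 [ -0.    0.1]
 [  1.3  -1. ]
 [ -0.2  -3. ]
 [ 22.7  32.9]
 [-23.4 -34.5]
 [-23.4 -32.6]
 [ 22.9  31.7]]
-1 [ 5.33046086e-01 -7.64906310e-03  2.18453430e+00 -2.84224144e+01] 11.687338098663437
[[-1.6  2.6]
 [ 0.1  0. ]
 [ 1.4 -0.8]
 [-0.1 -3. ]
 [-0.4 -1. ]
 [-0.3 -0.1]
 [ 0.3  0.1]
 [-0.8 -0.6]]
```

```bash
cat >> h.py <<'E'
POSE=[.533,-.0076,2.1845]
def tool(): 
    s=get_state();q=s['eef_rot'];return s['ee_pos'],Ro.from_quat([q[1],q[2],q[3],q[0]]).as_matrix(),s
def down(psi):
    c,s=np.cos(psi),np.sin(psi);return np.array([[c,s,0],[s,-c,0],[0,0,-1]])
def plan(P,psi_deg):
    """delta to target in tool axes (mm) + rot vector deg"""
    p,R,s=tool();Rt=down(np.radians(psi_deg))
    print("t",round(s['t'],2),"tcp",(p*1000).round(1),"psi",np.degrees(np.arctan2(R[1,0],R[0,0])).round(2),"tool-frame d mm",(R.T@(np.asarray(P)-p)*1000).round(1),"in target axes",(Rt.T@(np.asarray(P)-p)*1000).round(1),"rot deg",np.degrees(Ro.from_matrix(R.T@Rt).as_rotvec()).round(2),"open",round(s['opening']*1000,1))
E
python3 - <<'E'
from h import *
p,R,s=tool();m=camera_model("wrist");Rc=np.array(m['R']);C=-Rc.T@m['t']
print("cam in tool mm",R.T@(C-p)*1000);print("cam axes in tool\n",(R.T@Rc.T).round(3))
for P in [(-170,0,196),(-250,0,196),(-235,-40,196),(0,0,75),(82,0,177),(192,0,177),(-170,105,124),(-170,-105,122)]: print(P,h2w(P,POSE).round(3))
plan(h2w((0,60,330),POSE),125.2)
E
```

```text
cam in tool mm [  77.26089811    0.42737685 -142.98476981]
cam axes in tool
 [[ 0.001 -0.953 -0.301]
 [ 1.     0.001  0.001]
 [-0.001 -0.301  0.953]]
(-170, 0, 196) [ 0.631 -0.147  0.196]
(-250, 0, 196) [ 0.677 -0.212  0.196]
(-235, -40, 196) [ 0.701 -0.177  0.196]
(0, 0, 75) [ 0.533 -0.008  0.075]
(82, 0, 177) [0.486 0.059 0.177]
(192, 0, 177) [0.422 0.149 0.177]
(-170, 105, 124) [ 0.545 -0.207  0.124]
(-170, -105, 122) [ 0.717 -0.086  0.122]
t 0.1 tcp [ 214.  -586.4  230.2] psi 20.04 tool-frame d mm [ 440.2 -419.   -98.9] in target axes [289.1 534.4 -99.8] rot deg [-8.0000e-02 -1.2000e-01 -1.0516e+02] open 85.2
```

Emit:
arm_command(commands=[1,0,0,-0.4,0,0,-0.045,1,0,0,-0.4,0,0,-0.045,1,0,0,-0.4,0,0,-0.045,1,0,0,-0.4,0,0,-0.045,1,0,0,-0.4,0,0,-0.045,1,0,0,-0.4,0,0,-0.045,1,0,0,-0.4,0,0,-0.045,1,0,0,-0.4,0,0,-0.045], grip_force=40)

```text
t: 0.9
ee_pos: [0.214, -0.5867, 0.2948]
eef_rot: [-0.001, 0.736, 0.677, 0.0]
wrist_force: [0.8, -0.1, 0.1]
opening: -0.0001
```

Emit:
arm_command(commands=[1,0,0,-0.4,0,0,-0.045,1,0,0,-0.4,0,0,-0.045,1,0,0,-0.4,0,0,-0.045,1,0,0,-0.4,0,0,-0.045,1,0,0,-0.4,0,0,-0.045,1,0.5,1,0,0,0,0,1,0.5,1,0,0,0,0,1,0.5,1,0,0,0,0])

```text
t: 1.7
ee_pos: [0.2458, -0.5271, 0.3345]
eef_rot: [-0.0, 0.459, 0.888, 0.0]
wrist_force: [-0.3, -0.3, -0.0]
opening: 0.0001
```

Emit:
arm_command(commands=[1,0.5,1,0,0,0,0,1,0.5,1,0,0,0,0,1,0.5,1,0,0,0,0,1,0.5,1,0,0,0,0,1,0.5,1,0,0,0,0,1,0.5,1,0,0,0,0,1,0.5,1,0,0,0,0,1,0.5,1,0,0,0,0])

```text
t: 2.5
ee_pos: [0.3301, -0.369, 0.3347]
eef_rot: [-0.0, 0.459, 0.888, 0.0]
wrist_force: [-0.1, 0.1, -0.4]
opening: -0.0004
```

```bash
python3 - <<'E'
from h import *
plan(h2w((0,60,330),POSE),125.2)
E
```

```text
t 2.5 tcp [ 330.1 -369.   334.7] psi 125.33 tool-frame d mm [177.7 314.5   4.9] in target axes [178.4 314.1   4.7] rot deg [ 0.   -0.06  0.13] open -0.4
```

Emit:
arm_command(commands=[1,0.55,1,0,0,0,0,1,0.55,1,0,0,0,0,1,0.55,1,0,0,0,0,1,0.55,1,0,0,0,0,1,0.55,1,0,0,0,0,1,0.55,1,0,0,0,0,1,0.55,1,0,0,0,0,1,0.55,1,0,0,0,0])

```text
t: 3.3
ee_pos: [0.4096, -0.2048, 0.3348]
eef_rot: [-0.0, 0.459, 0.888, 0.0]
wrist_force: [-0.1, 0.4, -0.2]
opening: 0.0001
```

Emit:
arm_command(commands=[1,0.55,1,0,0,0,0,1,0.55,1,0,0,0,0,1,0.55,1,0,0,0,0,1,0.55,1,0,0,0,0,1,0.55,1,0,0,0,0,1,0.55,1,0,0,0,0,1,0.55,0.7,0,0,0,0,1,0,0,0,0,0,0])

```text
t: 4.1
ee_pos: [0.4744, -0.0637, 0.3347]
eef_rot: [-0.001, 0.458, 0.889, 0.0]
wrist_force: [0.0, -0.4, -0.1]
opening: -0.0002
```

```bash
python3 - <<'E'
from h import *
plan(h2w((0,60,330),POSE),125.2)
import pickle
m=camera_model("wrist");im=capture("wrist");cv2.imwrite("pics/w1.png",im[:,:,::-1]);pickle.dump(m,open("w1.pkl","wb"))
E
```

```text
t 4.1 tcp [474.4 -63.7 334.7] psi 125.5 tool-frame d mm [12.  20.3  4.7] in target axes [12.1 20.2  4.7] rot deg [-0.01 -0.08  0.3 ] open -0.2
```

View pics/w1.png

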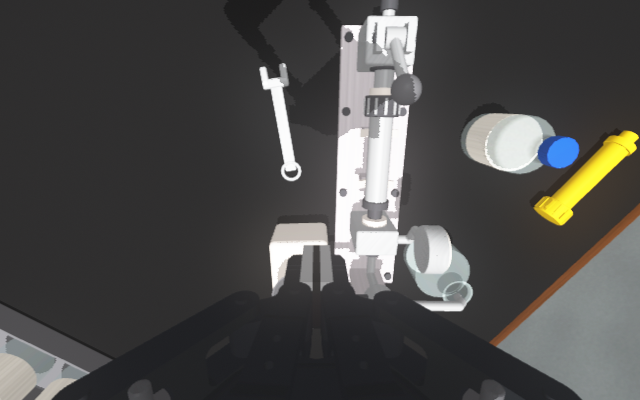

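The wrist view shows the holder upright in the picture, with the clamp at (390,45), the ball at (405,89), the column at (378,160), the head at (377,238) and the gauge at (432,250). I'll enlarge it to read exact points.

```bash
python3 - <<'E'
from h import *
import pickle
im=cv2.imread("pics/w1.png");m=pickle.load(open("w1.pkl","rb"))
for nm,(y0,y1,x0,x1) in dict(a=(0,150,320,430),b=(140,300,320,480)).items():
    a=cv2.resize(im[y0:y1,x0:x1],None,fx=4,fy=4,interpolation=cv2.INTER_CUBIC)[:600];cv2.imwrite(f"pics/w1{nm}.png",a)
obs=dict(ball=(82,0,177),pl1=(166.6,50,20),pl2=(166.6,-50,20),headtop1=(-89,28,105),headtop2=(-89,-28,105),hb1=(-125,28,105),flange=(79,0,75),gauge=(-85,-47,192),ts1=(112,28,121),ts2=(112,-28,121),ts3=(162,28,121),ts4=(162,-28,121))
for k,P in obs.items(): print(k,proj(h2w(P,POSE),m).round(1))
E
```

```text
ball [404.1  85.3]
pl1 [339.9  24. ]
pl2 [415.4  24.6]
headtop1 [355.5 228. ]
headtop2 [398.3 228.3]
hb1 [354.3 252.8]
flange [381.4  92.9]
gauge [438.4 257. ]
ts1 [366.   58.2]
ts2 [418.7  58.6]
ts3 [368.8   4.2]
ts4 [424.    4.6]
```

View pics/w1a.png

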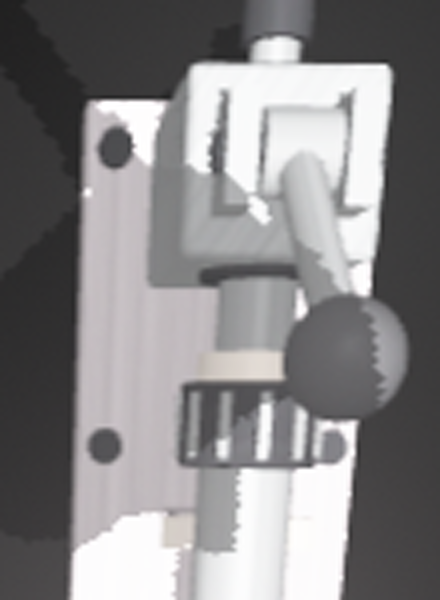

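View pics/w1b.png

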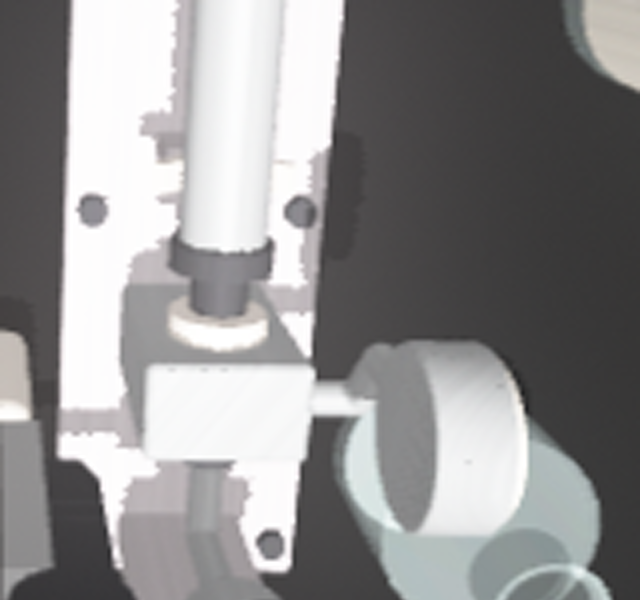

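```bash
python3 - <<'E'
from h import *
import pickle
T=camera_model("top");S=camera_model("side");W=pickle.load(open("w1.pkl","rb"))
obs=[(T,(307.6,255.8),(82,0,177)),(S,(361,208.3),(82,0,177)),
(W,(406.2,88.2),(82,0,177)),(W,(356.2,230.7),(-90,27,105)),(W,(396.9,230.7),(-90,-27,105)),(W,(356.2,254.4),(-124,27,105)),(W,(395.2,254.4),(-124,-27,105))]
def f(p,full=False):
    r=[proj(h2w(P,p[:3]),m)-o for m,o,P in obs]
    for o,sx,sy in [((268.2,260.9),1,-1),((291.2,294.2),1,1),((419.7,202.7),-1,1),((397.1,170.9),-1,-1)]:
        r.append(proj(h2w((p[3]+sx*195,sy*50,20),p[:3]),T)-o)
    r.append(proj(h2w((p[3]+195,50,20),p[:3]),W)-np.array([341.4,24.4]))
    return np.concatenate(r)
s=least_squares(f,[.533,-.0076,2.1845,-28],loss='soft_l1');print(s.x);print(f(s.x).reshape(-1,2).round(1))
# column edges in wrist at axis
E
```

```text
[ 5.35235684e-01 -9.40452215e-03  2.18016035e+00 -2.61578613e+01]
[[-0.9  1.4]
 [-0.7 -0.7]
 [-1.1  0.3]
 [ 0.3 -0.1]
 [ 0.7  0.3]
 [-1.  -0.5]
 [ 0.1 -0. ]
 [-0.5 -1.6]
 [-0.6 -0.7]
 [ 0.4  0.1]
 [-0.5 -0.7]
 [-0.4 -0.1]]
```

```bash
sed -i 's/^POSE=.*/POSE=[.5352,-.0094,2.1802]/' h.py; python3 - <<'E'
from h import *
T=camera_model("top");a=ray((405.3,188.5),T,.2);b=ray((441.5,174),T,.196);R=down(POSE[2])
d=b-a;print("lever ang deg rel -x:",np.degrees(np.arctan2(d[1],d[0])-POSE[2]-np.pi)%360,np.linalg.norm(d))
p,_,s=tool();c,sn=np.cos(POSE[2]),np.sin(POSE[2]);q=p[:2]-POSE[:2];print("holder tcp",1000*np.array([c*q[0]+sn*q[1],-sn*q[0]+c*q[1]]))
plan(h2w((-235,-48,250),POSE),124.9)
E
```

```text
lever ang deg rel -x: 347.34726136203346 0.08322797894263517
holder tcp [-10.50960066  81.79114125]
t 4.15 tcp [474.1 -64.8 334.8] psi 125.46 tool-frame d mm [-225.8  127.7   84.5] in target axes [-224.5  129.9   84.8] rot deg [-0.06 -0.03  0.56] open 0.0
```

Emit:
arm_command(commands=[1,-0.94,0.53,0,0,0,0.003,1,-0.94,0.53,0,0,0,0,1,-0.94,0.53,0,0,0,0,1,-0.94,0.53,0,0,0,0,1,-0.94,0.53,0,0,0,0,1,-0.94,0.53,0,0,0,0,1,-0.94,0.53,0,0,0,0,1,-0.94,0.53,0,0,0,0])

```text
t: 4.95
ee_pos: [0.63, -0.1422, 0.3347]
eef_rot: [-0.0, 0.464, 0.886, -0.0]
wrist_force: [0.3, -0.0, -0.0]
opening: -0.0001
```

Emit:
arm_command(commands=[1,-0.94,0.53,0,0,0,0,1,-0.94,0.53,0,0,0,0,1,-0.94,0.53,0,0,0,0,1,-0.94,0.53,0,0,0,0,1,0,0,1,0,0,0,1,0,0,1,0,0,0,1,0,0,0.5,0,0,0,1,0,0,0,0,0,0])

```text
t: 5.75
ee_pos: [0.7059, -0.1785, 0.2822]
eef_rot: [-0.003, 0.464, 0.886, -0.001]
wrist_force: [0.6, -0.2, -0.1]
opening: 0.0001
```

```bash
python3 - <<'E'
from h import *
plan(h2w((-235,-48,184),POSE),124.9)
im=capture("side");cv2.imwrite("pics/s2.png",cv2.resize(im[60:260,240:440,::-1],None,fx=3,fy=3,interpolation=cv2.INTER_CUBIC))
E
```

```text
t 5.75 tcp [ 705.9 -178.5  282.2] psi 124.75 tool-frame d mm [ 1.   5.2 98.2] in target axes [ 1.4  4.8 98.2] rot deg [-0.2  -0.23 -0.15] open 0.1
```

View pics/s2.png

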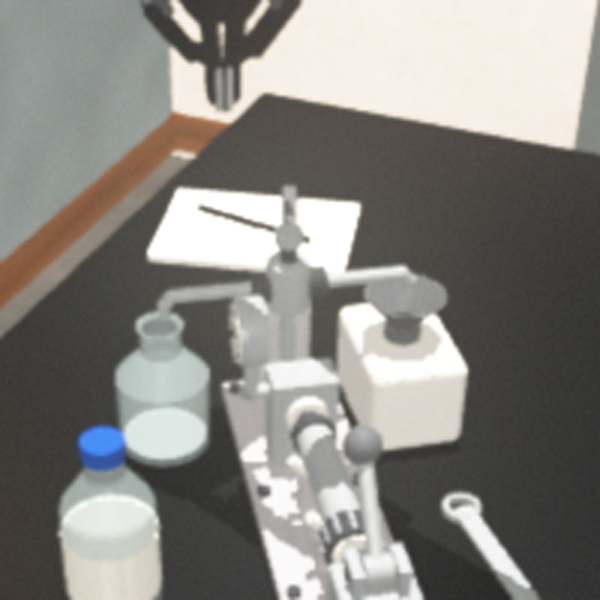

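Emit:
arm_command(commands=[1,0,0,0.98,0,0,0,1,0,0,0.98,0,0,0,1,0,0,0.98,0,0,0,1,0,0,0.98,0,0,0,1,0,0,0.98,0,0,0,1,0,0,0,0,0,0,1,0,0,0,0,0,0,1,0.55,-0.6,0,0,0,0])

```text
t: 6.6
ee_pos: [0.6943, -0.1766, 0.1901]
eef_rot: [0.003, 0.463, 0.886, 0.001]
wrist_force: [0.2, -0.5, 0.6]
opening: -0.0001
```

Emit:
arm_command(commands=[1,-0.31,-0.75,0,0,0,0,1,-0.1,-0.8,0,0,0,0,1,0.1,-0.8,0,0,0,0,1,0.31,-0.75,0,0,0,0,1,0.5,-0.64,0,0,0,0,1,0.64,-0.5,0,0,0,0,1,0.49,-0.23,0,0,0,0,1,0,0,0,0,0,0])

```text
t: 7.4
ee_pos: [0.5991, -0.201, 0.1888]
eef_rot: [0.001, 0.464, 0.886, -0.0]
wrist_force: [0.3, -1.1, 0.3]
opening: 0.0001
```

```bash
python3 - <<'E'
from h import *
plan(h2w((-183,60,184),POSE),124.9)
im=capture("side");cv2.imwrite("pics/s3.png",cv2.resize(im[60:260,240:440,::-1],None,fx=3,fy=3,interpolation=cv2.INTER_CUBIC))
im=capture("top");cv2.imwrite("pics/t3.png",cv2.resize(im[130:310,250:470,::-1],None,fx=3,fy=3,interpolation=cv2.INTER_CUBIC))
E
```

```text
t 7.4 tcp [ 599.1 -201.   188.8] psi 124.77 tool-frame d mm [10.7 -2.7  4.7] in target axes [10.7 -2.7  4.8] rot deg [ 0.02  0.11 -0.13] open 0.1
```

View pics/s3.png

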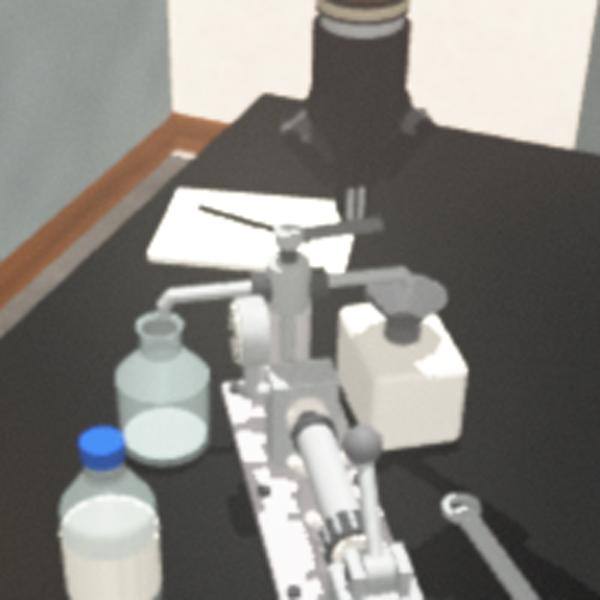

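View pics/t3.png

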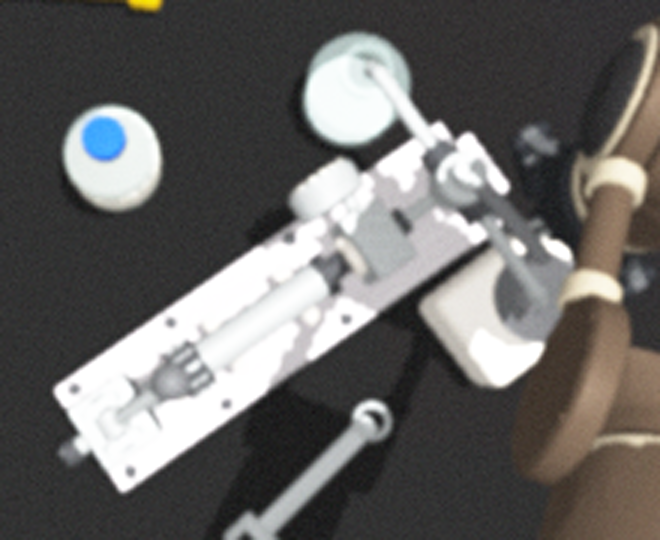

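The lever now points nearly to the canister spout (tip (380,225) in the side crop). I'll push it on to the stop gently.

Emit:
arm_command(commands=[1,0.2,-0.1,0,0,0,0,1,0.2,0,0,0,0,0,1,0.15,0,0,0,0,0,1,0.1,0,0,0,0,0,1,0,0,0,0,0,0,1,0,0,0,0,0,0,1,0,0,0,0,0,0,1,0,0,0,0,0,0])

```text
t: 8.3
ee_pos: [0.5947, -0.1966, 0.1881]
eef_rot: [0.008, 0.463, 0.886, -0.003]
wrist_force: [9.6, -13.7, -5.7]
opening: 0.0001
```

```bash
python3 - <<'E'
from h import *
plan(h2w((-183,60,184),POSE),124.9)
im=capture("side");cv2.imwrite("pics/s4.png",cv2.resize(im[110:190,300:420,::-1],None,fx=6,fy=6,interpolation=cv2.INTER_CUBIC))
E
```

```text
t 8.3 tcp [ 594.7 -196.6  188.1] psi 124.84 tool-frame d mm [ 4.7 -1.7  4. ] in target axes [ 4.6 -1.7  4.1] rot deg [ 0.11  0.93 -0.06] open 0.1
```

View pics/s4.png

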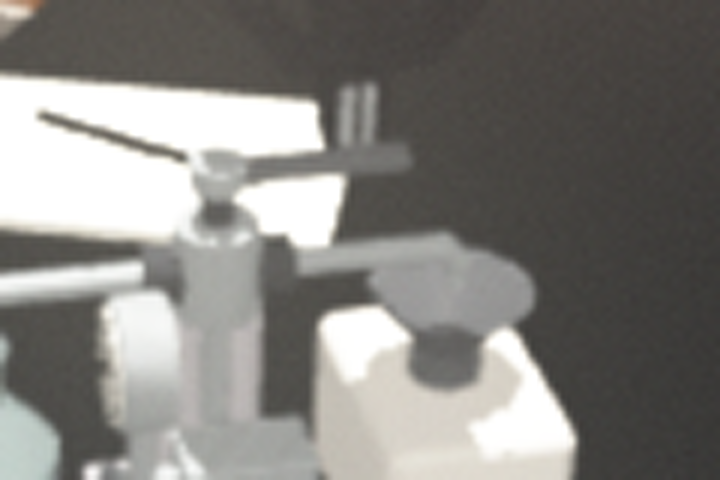

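Emit:
arm_command(commands=[1,-0.5,0,0,0,0,0,1,-1,0,0,0,0,0,1,-0.5,0,-0.5,0,0,0,1,0,0,-1,0,0,0,1,0,0,-1,0,0,0,1,0,0,-1,0,0,0,1,0,0,-1,0,0,0,1,0.5,0,0,0,0,0])

```text
t: 9.15
ee_pos: [0.6094, -0.216, 0.2814]
eef_rot: [0.003, 0.464, 0.886, 0.0]
wrist_force: [0.8, -0.6, -0.2]
opening: 0.0
```

```bash
python3 - <<'E'
from h import *
plan(h2w((40,0,260),POSE),124.9)
E
```

```text
t 9.15 tcp [ 609.4 -216.   281.4] psi 124.77 tool-frame d mm [252.1  56.7  20.3] in target axes [251.9  57.3  21.4] rot deg [ 0.19  0.3  -0.13] open 0.0
```

Emit:
arm_command(commands=[1,0.96,0.22,0,0,0,0,1,0.96,0.22,0,0,0,0,1,0.96,0.22,0,0,0,0,1,0.96,0.22,0,0,0,0,1,0.96,0.22,0,0,0,0,1,0.96,0.22,0,0,0,0,1,0.96,0.22,0,0,0,0,1,0.96,0.22,0,0,0,0])

```text
t: 9.95
ee_pos: [0.5482, -0.0674, 0.2774]
eef_rot: [0.0, 0.463, 0.886, 0.0]
wrist_force: [-0.1, -0.6, 0.3]
opening: -0.0006
```

Emit:
arm_command(commands=[1,0.96,0.22,0,0,0,0,1,0.96,0.22,0,0,0,0,1,0.96,0.22,0,0,0,0,1,0.96,0.22,0,0,0,0,1,0.9,0.22,0,0,0,0,1,0,0,0,0,0,0,1,0,0,0,0,0,0,1,0,0,0,0,0,0])

```text
t: 10.75
ee_pos: [0.513, 0.0212, 0.2774]
eef_rot: [0.0, 0.463, 0.886, -0.0]
wrist_force: [0.4, 0.2, -0.5]
opening: 0.0001
```

```bash
python3 - <<'E'
from h import *
plan(h2w((40,0,168),POSE),124.9)
im=capture("wrist");cv2.imwrite("pics/w5.png",im[:,:,::-1])
m=camera_model("wrist")
print(proj(h2w((82,0,177),POSE),m))
E
```

```text
t 10.75 tcp [513.   21.2 277.4] psi 124.8 tool-frame d mm [  2.3   0.7 109.4] in target axes [  2.2   0.7 109.4] rot deg [ 0.01  0.04 -0.1 ] open 0.1
[316.8085882  147.32687208]
```

View pics/w5.png

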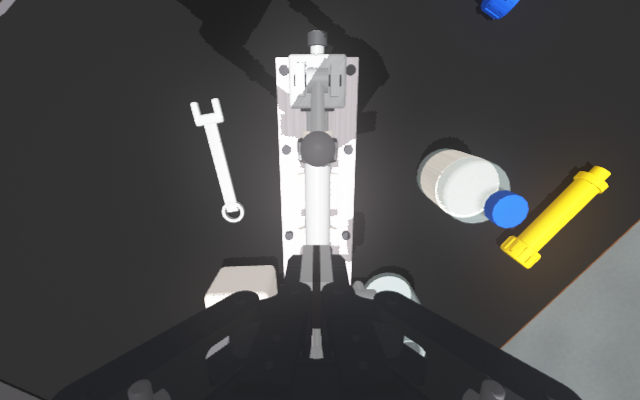

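Emit:
arm_command(commands=[1,0,0,0.91,0,0,0,1,0,0,0.91,0,0,0,1,0,0,0.91,0,0,0,1,0,0,0.91,0,0,0,1,0,0,0.91,0,0,0,1,0,0,0.91,0,0,0,1,0.5,0,0,0,0,0,1,0.5,0,-0.1,0,0,0])

```text
t: 11.6
ee_pos: [0.5009, 0.0375, 0.1698]
eef_rot: [-0.0, 0.464, 0.886, -0.001]
wrist_force: [1.7, -8.5, 4.8]
opening: 0.0002
```

Emit:
arm_command(commands=[1,0.4,0,-0.15,0,0,0,1,0.4,0,-0.15,0,0,0,1,0.4,0,-0.15,0,0,0,1,0.4,0,-0.12,0,0,0,1,0.4,0,-0.08,0,0,0,1,0.4,0,-0.05,0,0,0,1,0.4,0,0,0,0,0,1,0.4,0,0,0,0,0])

```text
t: 12.4
ee_pos: [0.4672, 0.0906, 0.187]
eef_rot: [0.003, 0.463, 0.886, 0.001]
wrist_force: [1.6, -3.4, 3.1]
opening: 0.0001
```

```bash
python3 - <<'E'
from h import *
plan(h2w((172,0,168),POSE),124.9)
im=capture("side");cv2.imwrite("pics/s6.png",cv2.resize(im[100:300,260:460,::-1],None,fx=3,fy=3,interpolation=cv2.INTER_CUBIC))
E
```

```text
t 12.4 tcp [467.2  90.6 187. ] psi 124.82 tool-frame d mm [51.2 -1.6 18.7] in target axes [51.1 -1.5 19. ] rot deg [ 0.31  0.28 -0.08] open 0.1
```

View pics/s6.png

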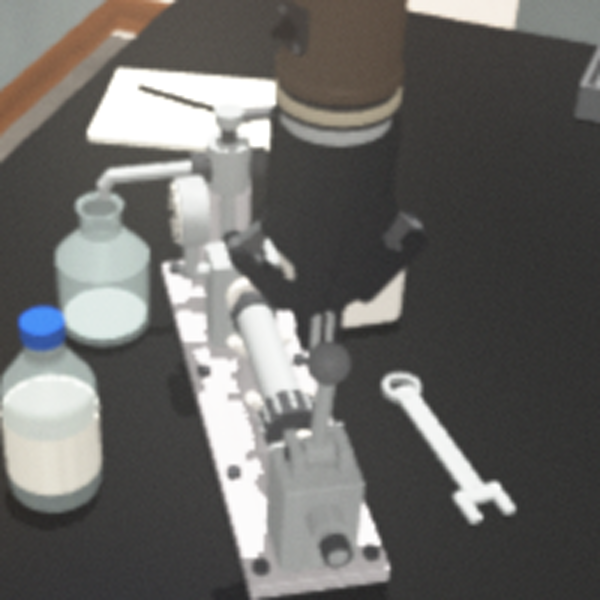

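The ball is past upright, at (328,362). I'll go on to the back stop.

Emit:
arm_command(commands=[1,0.38,0,0.05,0,0,0,1,0.38,0,0.1,0,0,0,1,0.38,0,0.14,0,0,0,1,0.38,0,0.18,0,0,0,1,0.38,0,0.2,0,0,0,1,0.38,0,0.2,0,0,0,1,0.3,0,0,0,0,0,1,0,0,0,0,0,0])

```text
t: 13.25
ee_pos: [0.4392, 0.1274, 0.1668]
eef_rot: [0.008, 0.46, 0.888, -0.004]
wrist_force: [12.0, -19.5, -2.4]
opening: 0.0001
```

```bash
python3 - <<'E'
from h import *
plan(h2w((172,0,168),POSE),124.9);print(get_state()['wrist_force'])
im=capture("side");cv2.imwrite("pics/s7.png",cv2.resize(im[100:300,260:460,::-1],None,fx=3,fy=3,interpolation=cv2.INTER_CUBIC))
E
```

```text
t 13.25 tcp [439.2 127.4 166.8] psi 125.17 tool-frame d mm [ 4.9  0.4 -1.3] in target axes [ 4.9  0.4 -1.2] rot deg [0.   0.97 0.27] open 0.1
[ 11.99261603 -19.52696813  -2.4160771 ]
```

View pics/s7.png

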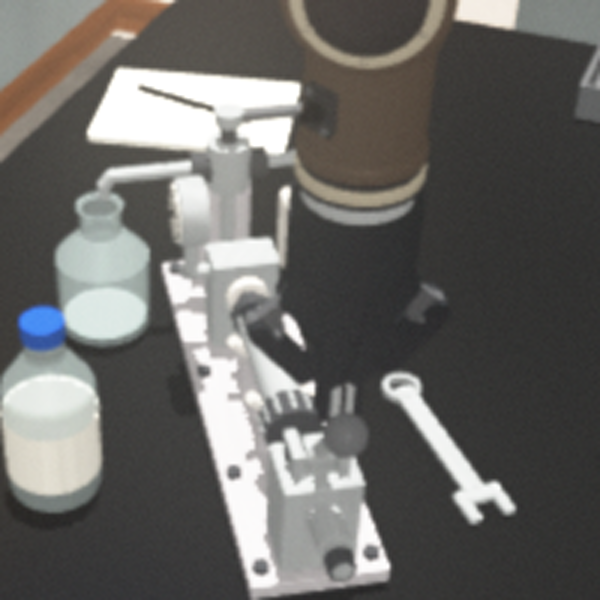

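Emit:
arm_command(commands=[1,-0.6,0,0,0,0,0,1,-0.9,0,-0.2,0,0,0,-1,-0.9,0,-1,0,0,0,-1,-0.9,0,-1,0,0,0,-1,-0.9,0,-1,0,0,0,-1,-0.9,0,-1,0,0,0,-1,-0.9,0,0,0,0,0,-1,-0.9,0,0,0,0,0])

```text
t: 14.1
ee_pos: [0.5137, 0.0195, 0.2495]
eef_rot: [-0.001, 0.463, 0.886, 0.0]
wrist_force: [-0.2, -0.5, 0.4]
opening: 0.0846
```

```bash
python3 - <<'E'
from h import *
plan(h2w((0,0,200),POSE),124.9)
E
```

```text
t 14.1 tcp [513.7  19.5 249.5] psi 124.82 tool-frame d mm [-36.1   1.3  49.4] in target axes [-36.    1.1  49.5] rot deg [-0.07 -0.14 -0.08] open 84.6
```

Emit:
arm_command(commands=[-1,-0.7,0.05,0,0,0,0,-1,-0.6,0,0,0,0,0,-1,0,0,0,0,0,0,-1,0,0,0,0,0,0,-1,0,0,0,0,0,0,-1,0,0,0,0,0,0,-1,0,0,0,0,0,0,-1,0,0,0,0,0,0])

```text
t: 14.9
ee_pos: [0.5297, -0.001, 0.2509]
eef_rot: [0.0, 0.463, 0.886, 0.0]
wrist_force: [-1.4, -0.0, -0.3]
opening: 0.0854
```

```bash
python3 - <<'E'
from h import *
plan(h2w((0,0,200),POSE),124.9)
m=camera_model("wrist");im=capture("wrist")
im=np.ascontiguousarray(im[:,:,::-1]);cv2.imwrite("pics/w8r.png",im)
for P in [(80,0,75),(80,22,75),(80,-22,75),(55,0,75),(55,15,75),(55,-15,75),(-30,15,75),(-30,-15,75),(-55,0,75),(-80,0,75),(166,50,20),(166,-50,20)]:
    q=proj(h2w(P,POSE),m); print(P,q.round(1)); cv2.circle(im,tuple(int(v) for v in q.round()),1,(0,0,255),-1)
cv2.imwrite("pics/w8.png",cv2.resize(im[40:300,220:420],None,fx=3,fy=2.3,interpolation=cv2.INTER_CUBIC))
E
```

```text
t 14.9 tcp [529.7  -1.  250.9] psi 124.83 tool-frame d mm [-10.1  -0.3  50.9] in target axes [-10.1  -0.3  50.9] rot deg [ 0.02  0.01 -0.07] open 85.4
(80, 0, 75) [315.6 111.5]
(80, 22, 75) [293.5 111.5]
(80, -22, 75) [337.6 111.5]
(55, 0, 75) [315.6 137. ]
(55, 15, 75) [300.9 137. ]
(55, -15, 75) [330.3 137. ]
(-30, 15, 75) [302.1 215.2]
(-30, -15, 75) [329.2 215.2]
(-55, 0, 75) [315.7 236. ]
(-80, 0, 75) [315.7 255.9]
(166, 50, 20) [269.4  27.7]
(166, -50, 20) [361.7  27.6]
```

View pics/w8.png

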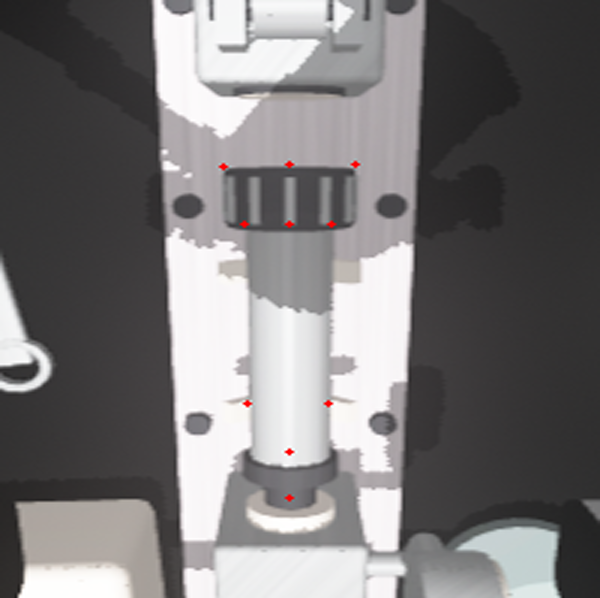

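The markers match the column: the flange is at (289,165–230) in the crop and the tube is centred at column 289. I'll shift −10 mm in x, descend and grip.

Emit:
arm_command(commands=[-1,-0.5,0,0.9,0,0,0,-1,0,0,1,0,0,0,-1,0,0,1,0,0,0,-1,0,0,1,0,0,0,-1,0,0,1,0,0,0,-1,0,0,1,0,0,0,-1,0,0,1,0,0,0,-1,0,0,1,0,0,0])

```text
t: 15.75
ee_pos: [0.5357, -0.0094, 0.0921]
eef_rot: [0.0, 0.463, 0.886, 0.0]
wrist_force: [0.7, 0.0, 0.3]
opening: 0.0857
```

Emit:
arm_command(commands=[-1,0,0,0.8,0,0,0,-1,0,0,0.6,0,0,0,-1,0,0,0.4,0,0,0,-1,0,0,0,0,0,0,-1,0,0,0,0,0,0,-1,0,0,0,0,0,0,-1,0,0,0,0,0,0,-1,0,0,0,0,0,0])

```text
t: 16.55
ee_pos: [0.536, -0.0096, 0.0573]
eef_rot: [0.001, 0.463, 0.886, 0.0]
wrist_force: [0.3, 0.4, -0.8]
opening: 0.0855
```

```bash
python3 - <<'E'
from h import *
plan(h2w((0,0,56),POSE),124.9);print(get_state()['wrist_force'])
E
```

```text
t 16.55 tcp [536.   -9.6  57.3] psi 124.8 tool-frame d mm [ 0.6 -0.6  1.3] in target axes [ 0.6 -0.6  1.3] rot deg [ 0.05  0.05 -0.1 ] open 85.5
[ 0.28145645  0.40115338 -0.82171588]
```

Emit:
arm_command(commands=[1,0,0,0,0,0,0,1,0,0,0,0,0,0,1,0,0,0,0,0,0,1,0,0,0,0,0,0,1,0,0,0,0,0,0,1,0,0,0,0,0,0,1,0,0,0,0,0,0,1,0,0,0,0,0,0], grip_force=70)

```text
t: 17.35
ee_pos: [0.5359, -0.0093, 0.057]
eef_rot: [0.0, 0.463, 0.886, 0.0]
wrist_force: [0.2, 1.3, 2.3]
opening: 0.0281
```

Emit:
arm_command(commands=[1,0,0,-0.1,0,0,0,1,0,0,-0.1,0,0,0,1,0,0,-0.1,0,0,0,1,0.1,0,-0.1,0,0,0,1,0.2,0,-0.1,0,0,0,1,0.2,0,-0.1,0,0,0,1,0,0,-0.2,0,0,0,1,0,0,-0.2,0,0,0])

```text
t: 18.15
ee_pos: [0.5296, -0.0011, 0.077]
eef_rot: [-0.0, 0.463, 0.886, -0.0]
wrist_force: [0.9, -0.9, -4.1]
opening: 0.0281
```

```bash
python3 - <<'E'
from h import *
plan(h2w((10,0,240),POSE),124.9);s=get_state();print(s['wrist_force'],s['moment'])
im=capture("side");cv2.imwrite("pics/s9.png",cv2.resize(im[130:330,260:460,::-1],None,fx=3,fy=3,interpolation=cv2.INTER_CUBIC))
E
```

```text
t 18.15 tcp [529.6  -1.1  77. ] psi 124.83 tool-frame d mm [   0.    -0.2 -163. ] in target axes [   0.    -0.2 -163. ] rot deg [-0.01  0.   -0.07] open 28.1
[ 0.89361655 -0.87754913 -4.08290685] [-0.05726001 -0.01659381  0.03596998]
```

View pics/s9.png

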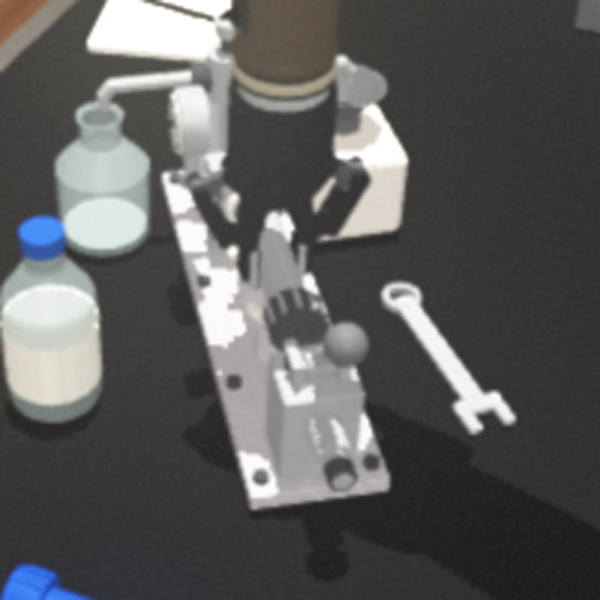

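The column is held between the rests (about 5 N, opening 28 mm) and clear of the head. I'll lift it high, then turn it.

Emit:
arm_command(commands=[1,0,0,-0.5,0,0,0,1,0,0,-0.9,0,0,0,1,0,0,-1,0,0,0,1,0,0,-1,0,0,0,1,0,0,-1,0,0,0,1,0,0,-1,0,0,0,1,0,0,-1,0,0,0,1,0,0,-1,0,0,0])

```text
t: 19.0
ee_pos: [0.5296, -0.0014, 0.2261]
eef_rot: [0.0, 0.463, 0.886, 0.0]
wrist_force: [0.9, -0.2, -5.0]
opening: 0.0283
```

Emit:
arm_command(commands=[1,0,0,-1,0,0,0,1,0,0,-0.5,0,0,0.01,1,0,0,0,0,0,0.03,1,0,0,0,0,0,0.044,1,0,0,0,0,0,0.044,1,0,0,0,0,0,0.044,1,0,0,0,0,0,0.044,1,0,0,0,0,0,0.044])

```text
t: 19.8
ee_pos: [0.5295, -0.0014, 0.2552]
eef_rot: [0.0, 0.779, 0.627, -0.0]
wrist_force: [0.5, 0.3, -4.3]
opening: 0.0281
```

Emit:
arm_command(commands=[1,0,0,0,0,0,0.044,1,0,0,0,0,0,0.044,1,0,0,0,0,0,0.044,1,0,0,0,0,0,0.044,1,0,0,0,0,0,0.044,1,0,0,0,0,0,0.044,1,0,0,0,0,0,0.044,1,0,0,0,0,0,0.044])

```text
t: 20.6
ee_pos: [0.5294, -0.0014, 0.2551]
eef_rot: [-0.0, 0.992, 0.124, -0.0]
wrist_force: [0.3, 1.0, -4.4]
opening: 0.0279
```

Emit:
arm_command(commands=[1,0,0,0,0,0,0.044,1,0,0,0,0,0,0.044,1,0,0,0,0,0,0.044,1,0,0,0,0,0,0.044,1,0,0,0,0,0,0.044,1,0,0,0,0,0,0.044,1,0,0,0,0,0,0.044,1,0,0,0,0,0,0.044])

```text
t: 21.4
ee_pos: [0.5294, -0.0013, 0.2551]
eef_rot: [-0.0, 0.91, -0.415, -0.0]
wrist_force: [-0.5, -0.6, -4.6]
opening: 0.0281
```

```bash
python3 - <<'E'
from h import *
plan(h2w((7,0,250),POSE),124.9-180);s=get_state();print(s['joints'].round(2))
E
```

```text
t 21.4 tcp [529.4  -1.3 255.1] psi -49.06 tool-frame d mm [2.9 0.2 5.1] in target axes [ 2.9 -0.1  5.1] rot deg [0.   0.01 6.04] open 28.1
[-0.08  0.1   1.83  0.    1.21  2.34]
```

Emit:
arm_command(commands=[1,0,0,0,0,0,0.02,1,0.15,0,0,0,0,0.0136,1,0,0,0,0,0,0,1,0,0,0,0,0,0,1,0,0,0,0,0,0,1,0,0,0,0,0,0,1,0,0,0,0,0,0,1,0,0,0,0,0,0])

```text
t: 22.2
ee_pos: [0.5316, -0.0036, 0.2546]
eef_rot: [0.0, 0.888, -0.46, -0.0]
wrist_force: [0.2, -0.1, -4.1]
opening: 0.028
```

```bash
python3 - <<'E'
from h import *
plan(h2w((7,0,250),POSE),124.9-180);s=get_state()
im=capture("side");cv2.imwrite("pics/s10.png",cv2.resize(im[60:310,240:460,::-1],None,fx=2.4,fy=2.4,interpolation=cv2.INTER_CUBIC))
im=capture("wrist");cv2.imwrite("pics/w10.png",im[:,:,::-1])
E
```

```text
t 22.2 tcp [531.6  -3.6 254.6] psi -54.76 tool-frame d mm [-0.2  0.3  4.6] in target axes [-0.2  0.3  4.6] rot deg [0.01 0.01 0.34] open 28.0
```

View pics/s10.png

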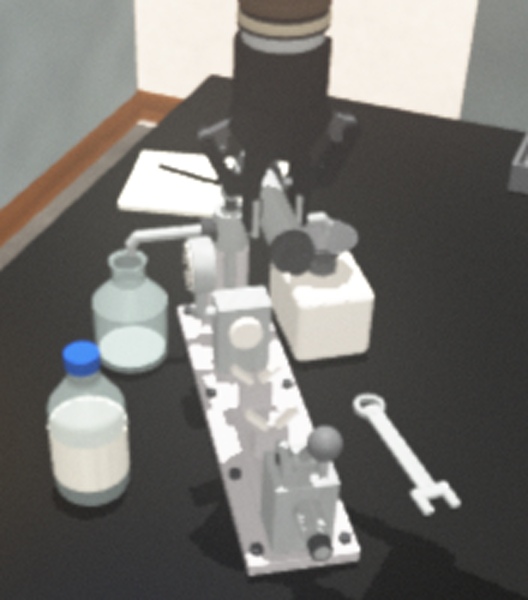

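View pics/w10.png

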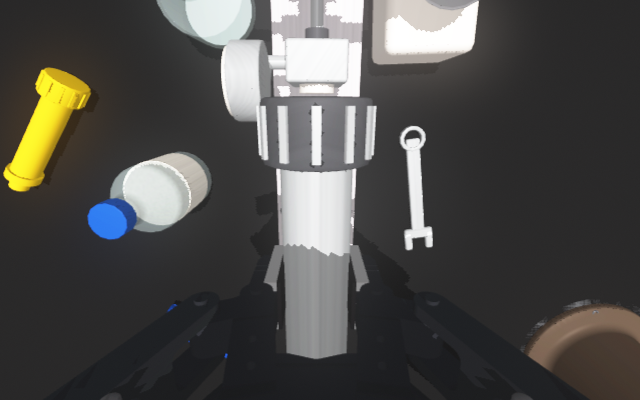

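```bash
python3 - <<'E'
from h import *
p,R,s=tool();m=camera_model("wrist")
for dx in(-3,0,3):
  for d in [(80,0,-19-22),(55,0,-19-22),(80,22,-19),(55,22,-19),(80,-22,-19),(55,-22,-19)]:
    P=p+R@(np.array(d)+[dx,0,0])/1000;print(dx,d,proj(P,m).round(1))
E
```

```text
-3 (80, 0, -41) [316.1 106.7]
-3 (55, 0, -41) [316.  183.2]
-3 (80, 22, -19) [373.1 106.4]
-3 (55, 22, -19) [369.6 170.2]
-3 (80, -22, -19) [259.  106.3]
-3 (55, -22, -19) [262.4 170.1]
0 (80, 0, -41) [316.1  96.7]
0 (55, 0, -41) [316.  174.6]
0 (80, 22, -19) [373.5  98.2]
0 (55, 22, -19) [370. 163.]
0 (80, -22, -19) [258.6  98.1]
0 (55, -22, -19) [262.  162.8]
3 (80, 0, -41) [316.1  86.5]
3 (55, 0, -41) [316.  165.8]
3 (80, 22, -19) [374.   89.9]
3 (55, 22, -19) [370.4 155.6]
3 (80, -22, -19) [258.2  89.7]
3 (55, -22, -19) [261.6 155.5]
```

```bash
python3 - <<'E'
import cv2
a=cv2.imread("pics/w10.png")[80:190,240:400];cv2.imwrite("pics/w10c.png",cv2.resize(a,None,fx=5,fy=5,interpolation=cv2.INTER_CUBIC))
E
```

```text
(no output)
```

View pics/w10c.png

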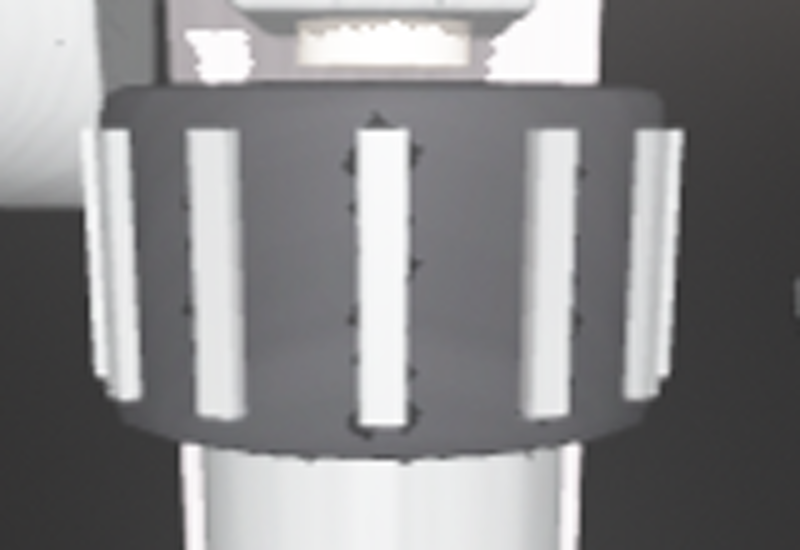

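The column sits in the jaws as predicted (flange edges at rows 97 and 172, centre column 316.6) with its flange towards the head. I'll lower it.

Emit:
arm_command(commands=[1,0,0,0.5,0,0,0.0019,1,0,0,0.8,0,0,0,1,0,0,0.9,0,0,0,1,0,0,0.9,0,0,0,1,0,0,0.9,0,0,0,1,0,0,0.9,0,0,0,1,0,0,0.9,0,0,0,1,0,0,0.8,0,0,0])

```text
t: 23.1
ee_pos: [0.531, -0.0036, 0.121]
eef_rot: [0.0, 0.887, -0.463, -0.001]
wrist_force: [-0.2, 0.2, -5.3]
opening: 0.0283
```

Emit:
arm_command(commands=[1,0,0,0.7,0,0,0,1,0,0,0.6,0,0,0,1,0,0,0.5,0,0,0,1,0,0,0.4,0,0,0,1,0,0,0.3,0,0,0,1,0,0,0,0,0,0,1,0,0,0,0,0,0,1,0,0,0,0,0,0])

```text
t: 23.9
ee_pos: [0.5323, -0.0037, 0.0734]
eef_rot: [-0.0, 0.887, -0.463, 0.001]
wrist_force: [0.0, 0.2, -3.7]
opening: 0.0282
```

```bash
python3 - <<'E'
from h import *
plan(h2w((7,0,57.3),POSE),124.9-180);s=get_state();print(s['wrist_force'],s['moment'])
im=capture("wrist");cv2.imwrite("pics/w11.png",im[:,:,::-1])
E
```

```text
t 23.9 tcp [532.3  -3.7  73.4] psi -55.11 tool-frame d mm [-0.7  0.9 16.1] in target axes [-0.7  0.9 16.1] rot deg [-0.06 -0.05 -0.01] open 28.2
[ 0.00572702  0.18072739 -3.73775307] [ 0.00908297  0.05786062 -0.03570371]
```

View pics/w11.png

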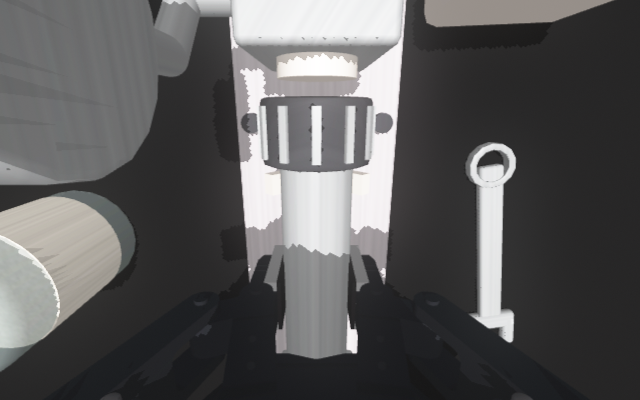

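The flange (316,135) is centred and clear of the seal face (316,65), with the gauge well to the left. I'll lower the last 16 mm slowly.

Emit:
arm_command(commands=[1,0,0.02,0.13,0,0,0,1,0,0.02,0.13,0,0,0,1,0,0,0.13,0,0,0,1,0,0,0.12,0,0,0,1,0,0,0.1,0,0,0,1,0,0,0.08,0,0,0,1,0,0,0.06,0,0,0,1,0,0,0.03,0,0,0])

```text
t: 24.75
ee_pos: [0.5317, -0.004, 0.0575]
eef_rot: [-0.0, 0.887, -0.463, 0.001]
wrist_force: [0.4, 1.2, -1.6]
opening: 0.0281
```

Emit:
arm_command(commands=[1,0,0,0.02,0,0,0,1,0,0,0.02,0,0,0,1,0,0,0,0,0,0,1,0,0,0,0,0,0,1,0,0,0,0,0,0,1,0,0,0,0,0,0,1,0,0,0,0,0,0,1,0,0,0,0,0,0])

```text
t: 25.55
ee_pos: [0.5321, -0.004, 0.057]
eef_rot: [-0.001, 0.887, -0.463, 0.001]
wrist_force: [2.9, 3.1, 5.3]
opening: 0.0283
```

```bash
python3 - <<'E'
from h import *
plan(h2w((7,0,57.0),POSE),124.9-180);s=get_state();print(s['wrist_force'],s['moment'])
E
```

```text
t 25.55 tcp [532.1  -4.   57. ] psi -55.12 tool-frame d mm [-0.8  0.6  0. ] in target axes [-0.8  0.6  0. ] rot deg [-0.11 -0.07 -0.02] open 28.3
[2.85517265 3.13216962 5.25783717] [ 0.48228351 -0.35363121  0.0458556 ]
```

It's seated: the vertical force went from −5 to +5 N at the same height as the grasp. Release and rise.

Emit:
arm_command(commands=[-1,0,0,0,0,0,0,-1,0,0,0,0,0,0,-1,0,0,0,0,0,0,-1,0,0,0,0,0,0,-1,0,0,0,0,0,0,-1,0,0,0,0,0,0,-1,0,0,-0.3,0,0,0,-1,0,0,-0.5,0,0,0])

```text
t: 26.35
ee_pos: [0.5303, -0.0041, 0.0722]
eef_rot: [0.0, 0.887, -0.463, -0.001]
wrist_force: [0.3, 0.2, 0.3]
opening: 0.0853
```

Emit:
arm_command(commands=[-1,0,0,-0.8,0,0,0,-1,0,0,-1,0,0,0,-1,0,0,-1,0,0,0,-1,0,0,-1,0,0,0,-1,0,0,-1,0,0,0,-1,0,0,-1,0,0,0,-1,0,0,-1,0,0,0,-1,0,0,-1,0,0,0])

```text
t: 27.15
ee_pos: [0.5311, -0.0041, 0.2303]
eef_rot: [-0.0, 0.887, -0.463, 0.001]
wrist_force: [0.2, -0.2, 0.5]
opening: 0.0854
```

```bash
python3 - <<'E'
from h import *
plan(h2w((232,0,260),POSE),124.9-90);s=get_state();print(s['wrist_force'],s['joints'].round(2))
im=capture("wrist");cv2.imwrite("pics/w12.png",im[:,:,::-1])
m=camera_model("wrist")
for x in (-68,-73,-78): print(x,proj(h2w((x,0,97),POSE),m),proj(h2w((x+25,0,97),POSE),m))
E
```

```text
t 27.15 tcp [531.1  -4.1 230.3] psi -55.1 tool-frame d mm [-225.3   -0.3  -29.9] in target axes [   0.3 -225.3  -29.7] rot deg [ -0.    -0.09 -90.  ] open 85.4
[ 0.15055118 -0.194134    0.45152852] [-0.09  0.13  1.86 -0.    1.16  2.44]
-68 [318.75044597 111.06871835] [318.65527108 140.00035111]
-73 [318.77011197 105.09057154] [318.67389669 134.33846695]
-78 [318.78999649  99.04599799] [318.69272366 128.61537062]
```

View pics/w12.png

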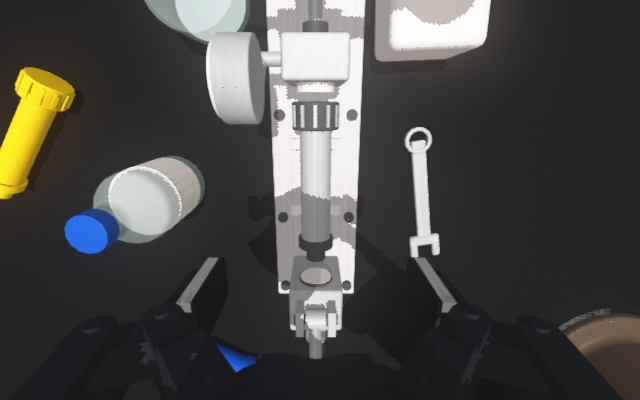

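The column lies straight in the rests: flange (316,115) at the head with a gap to the seal, nozzle (316,250) towards the ram. Next I'll close the gripper, turn to ψ=35° and go behind the clamp ball.

Emit:
arm_command(commands=[1,0,0,-0.5,0,0,-0.02,1,0,0,-0.8,0,0,-0.04,1,0,0,-0.8,0,0,-0.044,1,0,0,0,0,0,-0.044,1,0,0,0,0,0,-0.044,1,0,0,0,0,0,-0.044,1,0,0,0,0,0,-0.044,1,0,0,0,0,0,-0.044])

```text
t: 28.0
ee_pos: [0.5309, -0.0041, 0.2705]
eef_rot: [0.0, 1.0, 0.031, 0.0]
wrist_force: [0.5, 1.0, 0.5]
opening: 0.0003
```

Emit:
arm_command(commands=[1,0,0,0,0,0,-0.044,1,0,0,0,0,0,-0.044,1,0,0,0,0,0,-0.044,1,0,0,0,0,0,-0.044,1,0,-0.5,0,0,0,0,1,0,-0.9,0,0,0,0,1,0,-1,0,0,0,0,1,0,-1,0,0,0,0])

```text
t: 28.8
ee_pos: [0.4906, 0.0532, 0.2702]
eef_rot: [-0.0, 0.954, 0.299, -0.0]
wrist_force: [-0.1, 0.2, 0.7]
opening: 0.0001
```

```bash
python3 - <<'E'
from h import *
plan(h2w((238,0,260),POSE),124.9-90)
E
```

```text
t 28.8 tcp [490.6  53.2 270.2] psi 34.75 tool-frame d mm [   0.3 -161.1   10.3] in target axes [   0.7 -161.1   10.2] rot deg [-0.05  0.01 -0.15] open 0.1
```

Emit:
arm_command(commands=[1,0,-0.98,0,0,0,0,1,0,-0.98,0,0,0,0,1,0,-0.98,0,0,0,0,1,0,-0.98,0,0,0,0,1,0,-0.98,0,0,0,0,1,0,-0.98,0,0,0,0,1,0,-0.98,0,0,0,0,1,0,-0.9,0,0,0,0])

```text
t: 29.6
ee_pos: [0.4013, 0.1804, 0.2702]
eef_rot: [-0.0, 0.954, 0.299, -0.0]
wrist_force: [-0.2, 0.1, 0.1]
opening: -0.0
```

Emit:
arm_command(commands=[1,0,0,0,0,0,0,1,0,0,0,0,0,0,1,0,0,0.8,0,0,0,1,0,0,1,0,0,0,1,0,0,1,0,0,0,1,0,0,1,0,0,0,1,0,0,1,0,0,0,1,0,0,0.3,0,0,0])

```text
t: 30.4
ee_pos: [0.4017, 0.1779, 0.1662]
eef_rot: [0.0, 0.954, 0.299, -0.002]
wrist_force: [-0.4, -0.6, -0.2]
opening: 0.0003
```

```bash
python3 - <<'E'
from h import *
plan(h2w((232,0,168),POSE),124.9-90);print(get_state()['wrist_force'])
im=capture("side");cv2.imwrite("pics/s13.png",cv2.resize(im[130:330,260:460,::-1],None,fx=3,fy=3,interpolation=cv2.INTER_CUBIC))
E
```

```text
t 30.4 tcp [401.7 177.9 166.2] psi 34.8 tool-frame d mm [ 2.2 -2.1 -1.8] in target axes [ 2.3 -2.1 -1.8] rot deg [-0.06  0.25 -0.1 ] open 0.3
[-0.36452769 -0.56138655 -0.20424215]
```

View pics/s13.png

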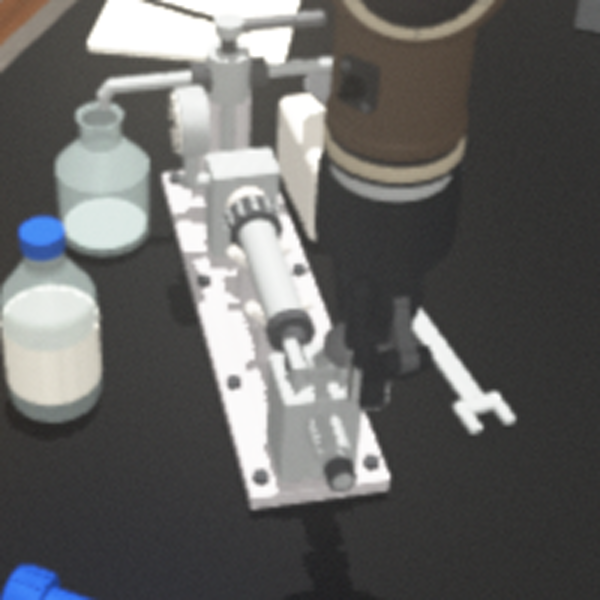

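Emit:
arm_command(commands=[1,0.1,0.5,0,0,0,0,1,0,0.4,-0.05,0,0,0,1,0,0.4,-0.2,0,0,0,1,0,0.4,-0.2,0,0,0,1,0,0.4,-0.2,0,0,0,1,0,0.4,-0.15,0,0,0,1,0,0.4,-0.1,0,0,0,1,0,0.4,-0.05,0,0,0])

```text
t: 31.25
ee_pos: [0.446, 0.1277, 0.1921]
eef_rot: [-0.001, 0.954, 0.299, 0.004]
wrist_force: [-2.0, 5.4, 8.0]
opening: 0.0001
```

```bash
python3 - <<'E'
from h import *
plan(h2w((102,0,167),POSE),124.9-90);print(get_state()['wrist_force'])
im=capture("side");cv2.imwrite("pics/s14.png",cv2.resize(im[130:330,260:460,::-1],None,fx=3,fy=3,interpolation=cv2.INTER_CUBIC))
E
```

```text
t 31.25 tcp [446.  127.7 192.1] psi 34.83 tool-frame d mm [-5.4 61.5 25.1] in target axes [-5.3 61.5 25.1] rot deg [-0.   -0.51 -0.07] open 0.1
[-2.01839187  5.44109464  8.03528772]
```

View pics/s14.png

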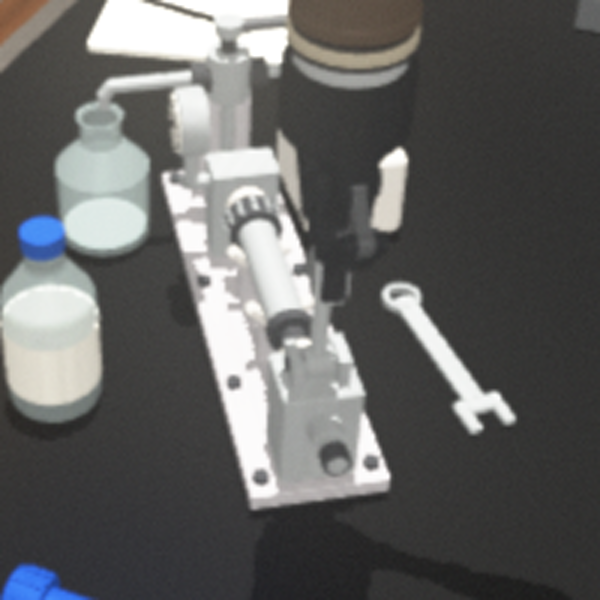

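Emit:
arm_command(commands=[1,-0.08,0.4,0.08,0,0,0,1,-0.08,0.4,0.1,0,0,0,1,-0.08,0.4,0.13,0,0,0,1,0,0.4,0.17,0,0,0,1,0,0.4,0.2,0,0,0,1,0,0.4,0.22,0,0,0,1,0,0.3,0.2,0,0,0,1,0,0.2,0.1,0,0,0])

```text
t: 32.1
ee_pos: [0.4698, 0.0772, 0.1626]
eef_rot: [-0.003, 0.954, 0.299, -0.003]
wrist_force: [-10.9, 15.2, 13.5]
opening: -0.0
```

```bash
python3 - <<'E'
from h import *
plan(h2w((102,0,167),POSE),124.9-90);print(get_state()['wrist_force'])
im=capture("side");cv2.imwrite("pics/s15.png",cv2.resize(im[130:330,260:460,::-1],None,fx=3,fy=3,interpolation=cv2.INTER_CUBIC))
E
```

```text
t 32.1 tcp [469.8  77.2 162.6] psi 34.74 tool-frame d mm [ 4.1  6.4 -4.5] in target axes [ 4.1  6.5 -4.4] rot deg [-0.46  0.16 -0.16] open -0.0
[-10.91204294  15.1958509   13.54296781]
```

View pics/s15.png

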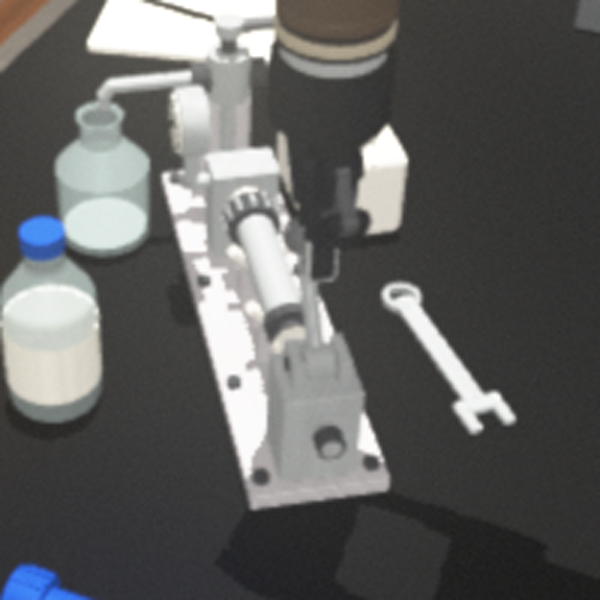

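Emit:
arm_command(commands=[1,0,0.1,-0.05,0,0,0,1,0,0.1,-0.05,0,0,0,1,0,0.1,-0.05,0,0,0,1,0,0.1,0,0,0,0,1,0,0,0,0,0,0,1,0,0,0,0,0,0,1,0,0,0,0,0,0,1,0,0,0,0,0,0])

```text
t: 32.95
ee_pos: [0.4695, 0.0769, 0.1629]
eef_rot: [-0.01, 0.955, 0.298, -0.005]
wrist_force: [-10.8, 26.7, 0.6]
opening: 0.0
```

```bash
python3 - <<'E'
from h import *
plan(h2w((102,0,167),POSE),124.9-90);print(get_state()['wrist_force'])
E
```

```text
t 32.95 tcp [469.5  76.9 162.9] psi 34.68 tool-frame d mm [ 4.5  6.2 -4.3] in target axes [ 4.4  6.3 -4.1] rot deg [-1.29  0.23 -0.22] open 0.0
[-10.84493575  26.69736553   0.59383458]
```

The position didn't change while the force rose to 29 N, so the lever is at its stop. Back off, rise and check.

Emit:
arm_command(commands=[1,0,-0.5,0,0,0,0,1,0,-1,0,0,0,0,1,0,-1,-0.3,0,0,0,1,0,-0.5,-1,0,0,0,1,0,0,-1,0,0,0,1,0,0,-1,0,0,0,1,0,0,-1,0,0,0,1,0,0,-1,0,0,0])

```text
t: 33.75
ee_pos: [0.4426, 0.1171, 0.2723]
eef_rot: [0.001, 0.954, 0.3, -0.0]
wrist_force: [1.0, -0.8, 0.2]
opening: -0.0
```

Emit:
arm_command(commands=[1,1,0,-1,0,0,0,1,1,0,-1,0,0,0,1,1,0,-1,0,0,0,1,-1,0,-1,0,0,0,1,-1,0,0,0,0,0,1,-1,0,0,0,0,0,1,-1,0,0,0,0,0,1,-1,0,0,0,0,0])

```text
t: 34.55
ee_pos: [0.4093, 0.0938, 0.3514]
eef_rot: [0.001, 0.954, 0.3, -0.0]
wrist_force: [-0.6, -0.9, 0.2]
opening: -0.0001
```

```bash
python3 - <<'E'
from h import *
plan(h2w((102,0,267),POSE),124.9-90)
out=[]
for n in("side","top"):
    m=camera_model(n);im=capture(n)[:,:,::-1].copy();print(n,proj(h2w([(82,0,177),(-170,80,196),(192,0,177)],POSE),m).round(1).tolist())
    cv2.imwrite(f"pics/{n}16r.png",im)
    c=im[100:300,260:460] if n=="side" else im[130:310,250:470]
    cv2.imwrite(f"pics/{n}16.png",cv2.resize(c,None,fx=3,fy=3,interpolation=cv2.INTER_CUBIC))
E
```

```text
t 34.55 tcp [409.3  93.8 351.4] psi 34.88 tool-frame d mm [44.3 54.4 84.5] in target axes [44.2 54.6 84.4] rot deg [ 0.14  0.07 -0.02] open -0.1
side [[360.3, 207.6], [367.8, 135.0], [374.6, 244.3]]
top [[306.7, 257.2], [429.4, 219.4], [262.8, 287.8]]
```

View pics/side16.png

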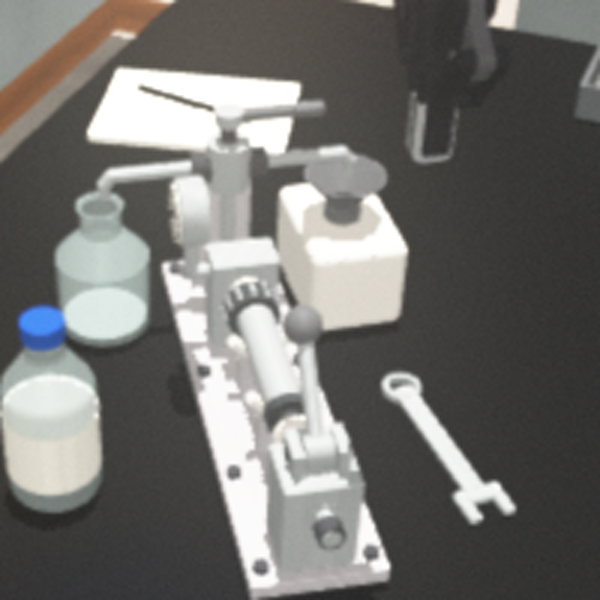

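View pics/top16.png

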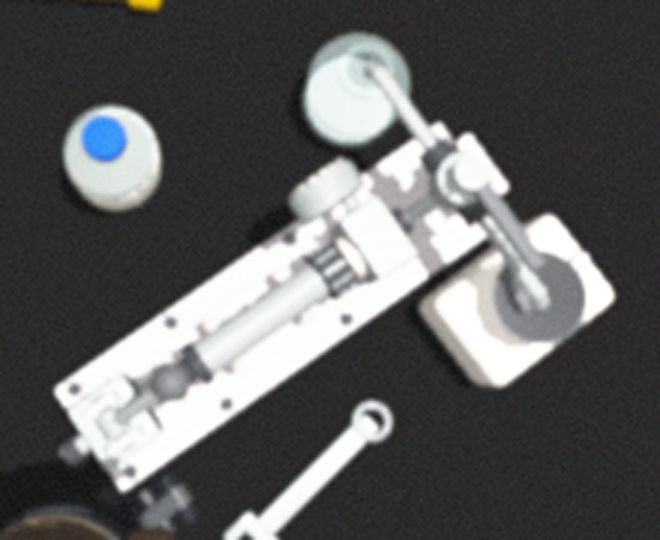

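```bash
python3 - <<'E'
from workcell import *
print(finish_job(),get_state()['t'])
E
```

```text
the job is handed in; nothing more can be done
the job is handed in; nothing more can be done
```

The job is done and handed in at about 34.6 s of the 72 s allowed. `finish_job` gives no verdict, so the results below are from my own checks.

**What I did:**
1. Turned the diverter lever over to the spout above the funnel canister.
2. Threw the clamp lever fully back, gripped the column by its middle, and lifted it clear of the head and gauge.
3. Turned the column end for end in the air and laid it back in the V-rests with the flange at the head, centred at about x = 6.
4. Threw the clamp lever fully forward again and moved the arm clear.

**Last checks:**
- **Clamp lever:** the ball is at (361, 208) in the side view, the same as at the start, within 1 px of the shut position. Pushing against the stop brought the force to 29 N with no further movement.
- **Diverter lever:** its tip is within about 2 px of the full-over position in both the side and top views. It held against its stop at about 17 N.
- **Column:** it lies straight, with the flange at the fixed head and the nozzle end at the ram. The last pictures are too coarse to measure the remaining gap at the seal.
- **Other items:** the gauge, canister, flask, bottle and wrench look unmoved by eye. The highest force at any reading was about 29 N.

No check failed. While I was closing the clamp, the fingers drifted about 5 mm sideways on the ball; I corrected it during the move.

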